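# Bring the coffee pot down from its log and seat its birch lid

## Task

Lift the blue coffee pot by its wooden handle off the log slice, set it down upright, without dropping it, in the middle of the round cork mat, and let go of it. Then take the birch lid from its sloping easel and put it on the pot: a tab under its edge must drop into the notch in the pot's rim, so feel for it, turning the lid gently, until the lid sits fully home and level. Leave pot and lid so on the mat, and the other goods where they are.

Things in the scene. Friction and masses are not known exactly. Their poses are not given: they have to be found in the camera images.
- pot: loose blue enamel coffee pot, round, open, outer diameter 90, height 85, wall 3, about 0.3 kg; origin at the centre of its underside, z up its axis. Its rim has a notch 23 wide, 10 deep at its own +x. A straight dark wooden handle sticks out level along its -x, 42 to 128 mm from the axis, 14 wide (along y), 18 tall, its centreline 66 above the underside.
- pot_handle (a point): middle of the pot's handle, 85 mm from the pot's axis along the pot's -x, 66 mm above the underside; axes as the pot's
- pot_rim (a point): centre of the pot's mouth at rim height, 85 mm above its underside; axes as the pot's, so the notch is 45 mm out along its +x. The enamel stands no push of over 80 N from the lid
- lid: loose birch disc, diameter 96, 7 thick, 0.13 kg; cork plug below (diameter 79, 8 deep, chamfered) enters the mouth with 2 mm play; round knob on top, diameter 22, 30 tall. Hidden under the disc's edge a tab, 8 wide, 6.5 deep, somewhere within 40 degrees of its own +x; off the notch, it props the lid up. Origin: centre of the disc underside (on the rim when seated); z along the knob
- lid_knob (a point): centre of the knob's top face, 37 mm above the lid's origin along the lid's z
- stand: fixed upright log slice, diameter 124, height 60, on which the pot starts; origin at the centre of its underside
- mat: fixed round cork mat, diameter 140, 6 thick; origin at the centre of its underside
- easel: fixed plywood easel 105 by 116 and 108 tall with a face sloping up along its +x at 35 degrees; the lid lies on it, held by two dark pegs at the lower edge that end 16 mm above the face (about level with the disc's top face). Origin at the centre of its underside; the lid's knob leans along the easel's -x
- jar: bystander: amber jar with wooden cap, diameter 60, 100 tall; origin at the centre of its underside
- cup: bystander: wooden mug, diameter 72, 70 tall; origin at the centre of its underside
- bowl: bystander: wooden bowl, diameter 100, 40 tall; origin at the centre of its underside
- cone: bystander: pine cone, diameter 52, 55 tall, standing; origin at the centre of its underside
- scoop: bystander: coffee scoop lying flat, 150 long along its x, under 40 tall; origin at its middle
- spreader: bystander: butter spreader lying flat, 170 long along its x, under 40 tall; origin at its middle
There are look-alikes about, which are no part of the job. Leave any black or yellow look-alike of the lid alone.

How it is judged:
On the way:
1. the pot stands upright in the middle of the cork mat, let go (horizontal distance between pot and mat below 0.025 m and z of pot in the frame of mat below 0.009 m and angle between pot's own z axis and vertical below 0.05 rad and contact force between pot and the fingers below 0.2 N), for 0.2 s.
At the end, for the whole second after the job is handed in: Pot upright on the mat (tilt under 0.05 rad, centred within 25 mm, underside within 3 mm of its top); lid on the rim (height within 2.5 mm, centre within 6 mm, within 0.03 rad of parallel to the mouth, tilt under 0.08 rad); both released and at rest (all of step 1 and z of lid in the frame of pot_rim between -0.0025 and 0.0025 m and horizontal distance between lid and pot_rim below 0.006 m and angle between the z axis of lid and the z axis of pot, either way round below 0.03 rad and angle between lid's own z axis and vertical below 0.08 rad and contact force between lid and the fingers below 0.2 N and linear speed of each of pot, lid below 0.01 m/s); the robot touches nothing.
It fails at once if lid and pot pushed together harder than 80 N (contact force between lid and pot above 80 N).
It fails at once if the pot or the lid dropped (falls free of the fingers by about 10 mm or more) ((linear speed of pot above 0.4 m/s and contact force between pot and the fingers below 0.2 N) or (linear speed of lid above 0.4 m/s and contact force between lid and the fingers below 0.2 N)).
It fails at once if the pot tipped more than 0.6 rad (angle between pot's own z axis and vertical above 0.6 rad).
It fails at once if any bystander pushed more than 30 mm (distance of any of jar, cup, bowl, cone, scoop, spreader from where it was at the start of the episode above 0.03 m).
It also fails if it takes over 67 s, if anything falls off the work surface, if the arm or the gripper's body presses on something with over 40 N, if the wrist force passes 120 N, or if a joint passes its speed limit or range.

## Robot

A 6-joint arm with a two-finger parallel gripper is mounted at the origin on the work surface. World frame = base frame: x ahead of the robot, y to its left, z up, the work surface at z = 0. Lengths are in m, angles in rad, forces in N, time in s.
With the tool pointing down it reaches from about 0.25 to 0.8 m from the base axis. Payload 3.9 kg.
Tool frame: the origin (TCP) lies at the very end of the fingers, on their centre line; the grasp point (between the pads) lies 19 mm behind it; z points along the fingers, y is the line along which they close (so a half turn about z gives the same grasp; the last joint's range is limited). The gripper opens to 85 mm and grips with 20 to 120 N. Pads are 22 mm wide; open, the fingers measure 114 mm over their backs; the gripper's body (76 mm by 85 mm) begins 54 mm behind the grasp point. The pads swing forward as they close: fully open they stand 13 mm farther back than shut.
Start: joints at [-1.126, 0.26, -0.138, 1.173, 0, 1.571], TCP at [0.226, -0.474, 0.231] pointing down, gripper open.
Joint ranges: [-2.78, 2.78], [-0.83, 1.72], [-1.28, 1.37], [-1.9, 2.12], [-1.57, 1.48], [-3.14, 3.14]. Speed limits (rad/s): [2.57, 2.57, 3.14, 3.14, 3.14, 3.14].

## Interface

Orientations are given as a 3x3 rotation matrix whose columns are the frame's x, y, z axes.
In Python, from cell import * gives the robot as it stands. The module is installed in compiled form; this text tells all that it offers.
- The arm moves only by the tool step_arm, never from a script. Its argument "commands" is a list of rows, each a list of 7 numbers: the shift along the tool's x, y, z in mm, then the turn, a rotation vector about the tool's x, y, z in rad, then the finger opening in mm, from 0 to 85.4. In form: [[tx, ty, tz, wx, wy, wz, gripper], ...]. A call has 1 to 5 rows; each row is the pose to reach, as a shift and turn from the pose commanded when the call began, along the tool's axes at that moment; what a row does not reach only later rows make up. A row lasts 1/10 s, in which the tool goes at most 50 mm and 8.59 degrees, less where a joint would pass 70% of its speed; a pose out of reach is approached as far as the arm can. A call with a gripper value outside its range is refused whole. The fingers move at their own pace and stop on an object; the grip force is fixed at half the most. Time passes only in rows, so rows that repeat a pose let the fingers close. It gives the time, the measured TCP pose, the force, the opening and the grip force at its end, in the units of the state.
- get_obs(): the state, without advancing time (a new reading comes with each control period).
- snapshot(name): name is "scene" or "side" or "wrist"; returns a dict with "color" (480x640x3 uint8, blue, green, red), "z_map" (480x640 float32, m along the optical axis (not along the pixel's ray), 0 where there is no reading), "fov_y" (degrees; the focal length in pixels is half the picture's height over the tangent of half this angle, whatever the lens; pixels are square), "cx", "cy" (the principal point, pixels), "xyz" and "rotation" of the camera in the world; the wrist camera has in their place "T_tool_cam" (4x4, takes a point from camera to tool coordinates, whose origin is the TCP and whose axes are the flange's). Camera axes: x right, y up, looking along -z (the intrinsics and any distortion apply to the point x, -y, -z); pixel columns grow to the right and rows downward; lengths in m; the calibration is good to about 2 mm. The wrist camera is an equidistant fisheye: a pixel r from the principal point sees the ray r / f radians off the axis. A picture is of the moment at which its call begins: read the wrist's pose just before it.
- close_job(): hands the job in; it is judged then, once.
The state is a dict: "t": time; "joints": joint angles; "joint_vel": joint speeds; "joint_torque": joint torques, N m; "tcp_pos": TCP position; "ee_rot": TCP orientation; "force": force on the tool from outside, world axes, zero at the start; "torque": the same for the moment, N m; "width": finger opening in m; "finger_force": force on a finger pad.
Only numpy, scipy, OpenCV 4.12 (cv2) and the standard library are available. Lean on these libraries where they do the work, as an engineer would, in place of code of your own. Each camera call takes 0.05 s, during which the arm holds its last target. There are 200 camera calls.

## Working session

There is one attempt and no reset: what is moved stays moved. The work goes in short steps, Python scripts to look and compute and a tool call to move; the robot and the scene stay as the last step left them, time stands still between calls to the robot, and variables do not carry over. Pictures are saved under pics/ and viewed, at most 10 in all, crops included, and the job is handed in when it is done.

Besides the shell and the picture viewer there is one more tool, called after ">>>" in YAML: its name, and indented under it one key for each argument. step_arm: Moves the arm, as the interface text tells. Its arguments: {"type":"object","properties":{"commands":{"type":"array","items":{"type":"array","items":{"type":"number"}}}},"required":["commands"]}

```bash
mkdir -p pics; cat > h.py <<'E'
from cell import *
import numpy as np, cv2
def save(n,f):
    s=snapshot(n); cv2.imwrite(f'pics/{f}.png',s['color']); np.save(f'pics/{f}.npy',s,allow_pickle=True); return s
def load(f): return np.load(f'pics/{f}.npy',allow_pickle=True).item()
def pts(s):
    z=s['z_map']; h,w=z.shape; f=h/2/np.tan(np.radians(s['fov_y'])/2)
    v,u=np.mgrid[:h,:w]
    P=np.stack([(u-s['cx'])/f*z,-(v-s['cy'])/f*z,-z],-1)
    W=P@np.array(s['rotation']).T+np.array(s['xyz']); W[z==0]=np.nan
    return W
E
python3 - <<'E'
from h import *
for n in('scene','side'):
    s=save(n,n+'1'); print(n,s['xyz'],s['rotation'],s['fov_y'],s['cx'],s['cy'],[k for k in s])
o=get_obs(); print(o)
E
```

```text
scene [ 1.06579079 -0.3433328   1.08426612] [[ 0.53626805 -0.7222492   0.43677532]
 [ 0.84395916  0.45133804 -0.28987396]
 [ 0.01222791  0.52407067  0.85158699]] 56.8814655888988 324.0089751171729 236.6521715404841 ['color', 'z_map', 'fov_y', 'cx', 'cy', 'xyz', 'rotation']
side [ 0.31426104 -0.90745085  0.78106346] [[ 0.96428507  0.1447621  -0.22180677]
 [-0.26464787  0.56061745 -0.78464615]
 [ 0.01076172  0.81532325  0.57890602]] 53.515433555710004 322.3524157038667 243.91631375301722 ['color', 'z_map', 'fov_y', 'cx', 'cy', 'xyz', 'rotation']
{'t': 0.1, 'joints': array([-1.12601472e+00,  2.60613853e-01, -1.39241010e-01,  1.17273166e+00,
        9.10298332e-06,  1.57080529e+00]), 'joint_vel': array([ 1.52459122e-03, -1.47047996e-03,  2.33707708e-03, -6.75433259e-05,
       -1.13218592e-03,  1.73025697e-04]), 'joint_torque': array([-7.66709763e-04, -4.06508553e+01,  2.54527473e+01,  1.00756579e-02,
       -5.24166489e-05, -1.04327043e-05]), 'tcp_pos': array([ 0.22561996, -0.47335313,  0.23055015]), 'ee_rot': array([[ 9.02708513e-01,  4.30251972e-01, -7.62032969e-04],
       [ 4.30252646e-01, -9.02707060e-01,  1.61993324e-03],
       [ 9.08692734e-06, -1.79019422e-03, -9.99998398e-01]]), 'force': array([-0.21464469, -0.10860615, -0.41891463]), 'torque': array([-0.01753769,  0.04909383, -0.02100938]), 'finger_force': 0.0, 'width': 0.085243151114719}
```

View pics/scene1.png

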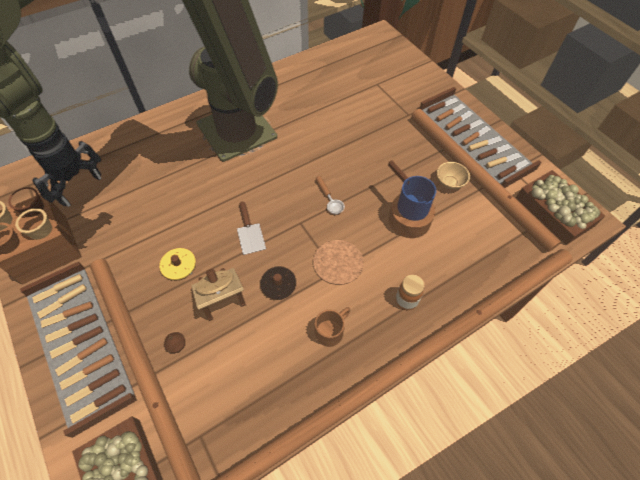

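View pics/side1.png

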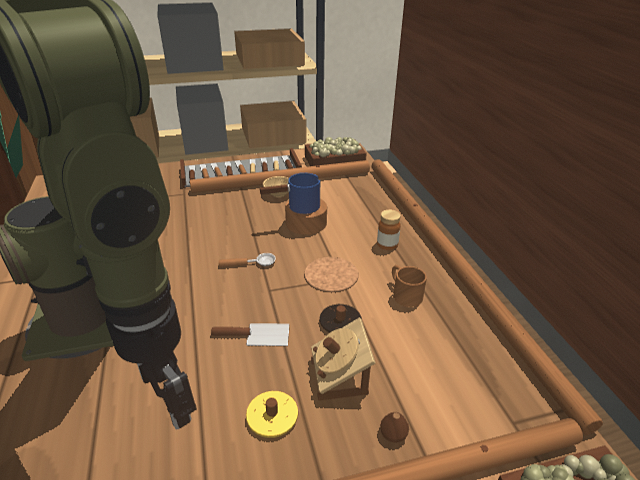

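The scene view shows the pot on the log slice at (415,198), with its handle towards (395,168). The mat is at (338,262), and the easel with the birch lid at (214,288). Yellow (178,263) and black (278,283) look-alikes lie flat on the table.

```bash
python3 - <<'E'
from h import *
from scipy.optimize import least_squares
def circ(p,r=None):
    f=lambda q:np.hypot(p[:,0]-q[0],p[:,1]-q[1])-(q[2] if r is None else r)
    q=least_squares(f,[*p.mean(0)[:2],.05],loss='soft_l1',f_scale=.002).x; return q
for n in('scene','side'):
    s=load(n+'1');W=pts(s);c=s['color'].astype(int);b,g,r=c[...,0],c[...,1],c[...,2]
    ok=np.isfinite(W[...,0])
    blue=ok&(b>r+25)&(b>g+15)&(W[...,2]>.06)&(W[...,2]<.2)&(W[...,0]>.2)&(W[...,0]<.9)
    p=W[blue]; zt=np.percentile(p[:,2],99); rim=p[p[:,2]>zt-.006]
    print(n,'pot n',len(p),'ztop',zt,'rim circ',circ(rim)); q=circ(rim)
    # handle: points z in .11-.15 in ring 48..135mm from the axis, not blue
    d=np.hypot(W[...,0]-q[0],W[...,1]-q[1])
    h=ok&~blue&(d>.052)&(d<.135)&(W[...,2]>.11)&(W[...,2]<.145)
    ph=W[h]; print(' handle n',len(ph),ph.mean(0),'ang',np.degrees(np.arctan2(*(ph.mean(0)[:2]-q[:2])[::-1])),'z',np.percentile(ph[:,2],[5,50,95]))
    if len(ph)>20:
        top=ph[ph[:,2]>np.percentile(ph[:,2],95)-.004]; v=np.linalg.svd(top[:,:2]-top[:,:2].mean(0))[2][0];print(' dir',np.degrees(np.arctan2(v[1],v[0])),top.mean(0),'d',np.percentile(np.hypot(*(top[:,:2]-q[:2]).T),[1,99]))
    # mat
    mc={'scene':(262,338),'side':(273,331)}[n]
    m0=W[mc]; dm=np.hypot(W[...,0]-m0[0],W[...,1]-m0[1]); m=ok&(dm<.1)&(W[...,2]>.0035)&(W[...,2]<.012)
    print(' mat',m0,W[m].mean(0),m.sum(), 'colour',c[mc])
    # lid region
    box={'scene':(260,325,185,250),'side':(315,405,300,380)}[n]
    R=W[box[0]:box[1],box[2]:box[3]].reshape(-1,3);R=R[np.isfinite(R[:,0])&(R[:,2]>.04)];print(' easel pts',len(R),R.mean(0),R.max(0),R.min(0))
    k={'scene':[(272,212),(285,215),(290,205)],'side':[(345,331),(355,345),(365,320)]}[n]
    print(' samp',[W[a] for a in k],W[100 if n=='scene' else 190,300])
E
python3 - <<'E'
import cv2,numpy as np
a=cv2.imread('pics/scene1.png')[255:325,175:255];b=cv2.imread('pics/side1.png')[310:410,300:385]
cv2.imwrite('pics/c1.png',np.hstack([cv2.resize(a,(400,350),interpolation=2),cv2.resize(b,(298,350),interpolation=2)]))
E
```

```text
scene pot n 169 ztop 0.15019367152864818 rim circ [0.59278838 0.27131861 0.04315185]
 handle n 167 [0.50351771 0.27049364 0.13267298] ang -179.47052793224637 z [0.12252864 0.13422626 0.13841893]
 dir -0.4692498758625968 [0.50396908 0.27237012 0.13665092] d [0.05356681 0.12466229]
 mat [0.60108577 0.01355278 0.00247426] [0.60323697 0.01283662 0.00679945] 1870 colour [100 139 191]
 easel pts 1387 [ 0.53902916 -0.30672601  0.08910236] [ 0.5843766  -0.24349048  0.11347238] [ 0.47232561 -0.36721751  0.04046963]
 samp [array([ 0.50721446, -0.29933972,  0.11139101]), array([ 0.53522204, -0.30758083,  0.09679263]), array([ 0.53482199, -0.33379331,  0.09730266])] [-0.01607177  0.25895589 -0.00084547]
side pot n 960 ztop 0.14810205755982117 rim circ [0.59005129 0.26863103 0.04348326]
 handle n 192 [0.49978103 0.26651013 0.13137816] ang -178.65408135172288 z [0.12204223 0.1323754  0.13865628]
 dir 178.34022771158246 [0.50125765 0.26856353 0.13721718] d [0.05412505 0.12585365]
 mat [0.59831465 0.01143796 0.00643935] [0.59620279 0.0086622  0.0074974 ] 1715 colour [101 141 192]
 easel pts 2901 [ 0.52369895 -0.32315556  0.08318048] [ 0.58073587 -0.24298525  0.11512154] [ 0.4690684  -0.37077686  0.04000041]
 samp [array([ 0.50179597, -0.31334767,  0.10507738]), array([ 0.52396763, -0.33256325,  0.09191283]), array([ 0.47907511, -0.31909115,  0.06190742])] [0.56911935 0.22940901 0.1376371 ]
```

View pics/c1.png

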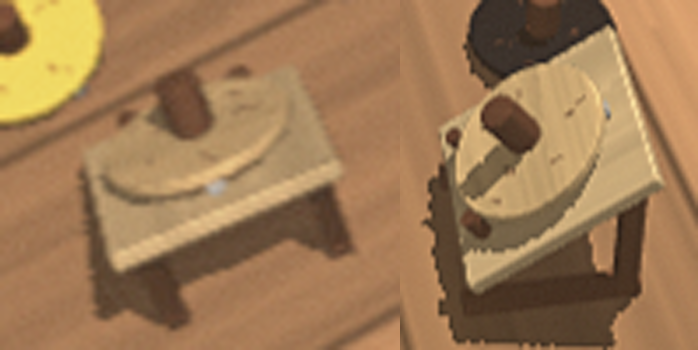

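The crop shows the lid's knob leaning toward the robot, with the pegs at the lower edge. I'll go to the pot first.

```bash
cat >> h.py <<'E'
from scipy.spatial.transform import Rotation as Rn
def Rz(xdir,zdir):
    z=np.array(zdir,float);z/=np.linalg.norm(z);x=np.array(xdir,float);x-=z*(x@z);x/=np.linalg.norm(x)
    return np.stack([x,np.cross(z,x),z],1)
def delta(p,R):
    o=get_obs();E=o['ee_rot'];t=E.T@(np.array(p)-o['tcp_pos'])*1000;w=Rn.from_matrix(E.T@R).as_rotvec()
    print('delta',np.round(t,1),np.round(w,4),'tcp',np.round(o['tcp_pos'],4),'F',np.round(o['force'],1),'w',round(o['width'],4),'j',np.round(o['joints'],2),'t',o['t'])
    return t,w
DOWN=Rz([-1,0,0],[0,0,-1])
E
python3 - <<'E'
from h import *
delta([.526,.27,.235],DOWN)
E
```

```text
delta [ 591.  -541.8   -3.5] [-5.0000e-04 -2.4000e-03 -2.6968e+00] tcp [ 0.2256 -0.4734  0.2306] F [-0.2 -0.1 -0.4] w 0.0852 j [-1.13  0.26 -0.14  1.17  0.    1.57] t 0.1
```

>>> step_arm:
  commands:
    - [591, -542, -3, 0, 0, -2.697, 85]
    - [591, -542, -3, 0, 0, -2.697, 85]
    - [591, -542, -3, 0, 0, -2.697, 85]
    - [591, -542, -3, 0, 0, -2.697, 85]
    - [591, -542, -3, 0, 0, -2.697, 85]

```text
t: 0.6
tcp_pos: [0.3195, -0.2402, 0.232]
ee_rot: [[0.362, 0.932, -0.0], [0.932, -0.362, 0.0], [0.0, -0.0, -1.0]]
force: [1.7, -0.1, -0.6]
width: 0.0847
finger_force: 0.0
```

```bash
python3 - <<'E'
from h import *
delta([.526,.27,.235],DOWN)
E
```

```text
delta [550.3   7.6  -2.9] [ 1.0000e-04 -4.0000e-04 -1.9416e+00] tcp [ 0.3195 -0.2402  0.232 ] F [ 1.7 -0.1 -0.6] w 0.0847 j [-0.64  0.05 -0.4   1.13  0.    1.3 ] t 0.6
```

>>> step_arm:
  commands:
    - [550, 7, -3, 0, 0, -1.942, 85]
    - [550, 7, -3, 0, 0, -1.942, 85]
    - [550, 7, -3, 0, 0, -1.942, 85]
    - [550, 7, -3, 0, 0, -1.942, 85]
    - [550, 7, -3, 0, 0, -1.942, 85]

```text
t: 1.1
tcp_pos: [0.4143, -0.0087, 0.2335]
ee_rot: [[-0.371, 0.929, 0.0], [0.929, 0.371, -0.0], [-0.0, -0.0, -1.0]]
force: [0.8, -1.4, -0.2]
width: 0.0848
finger_force: 0.0
```

```bash
python3 - <<'E'
from h import *
delta([.526,.27,.235],DOWN)
E
```

```text
delta [217.3 207.2  -1.5] [-2.0000e-04  2.0000e-04 -1.1904e+00] tcp [ 0.4143 -0.0087  0.2335] F [ 0.8 -1.4 -0.2] w 0.0848 j [-0.02  0.07 -0.37  1.13 -0.    1.17] t 1.1
```

>>> step_arm:
  commands:
    - [217, 207, -1, 0, 0, -1.19, 85]
    - [217, 207, -1, 0, 0, -1.19, 85]
    - [217, 207, -1, 0, 0, -1.19, 85]
    - [217, 207, -1, 0, 0, -1.19, 85]
    - [217, 207, -1, 0, 0, -1.19, 85]

```text
t: 1.6
tcp_pos: [0.5089, 0.2227, 0.234]
ee_rot: [[-0.905, 0.426, -0.001], [0.426, 0.905, -0.001], [0.0, -0.001, -1.0]]
force: [0.9, -0.8, -0.2]
width: 0.0849
finger_force: 0.0
```

```bash
python3 - <<'E'
from h import *
delta([.526,.27,.235],DOWN)
E
```

```text
delta [ 4.6 50.  -1. ] [-6.0e-04 -4.0e-04 -4.4e-01] tcp [0.5089 0.2227 0.234 ] F [ 0.9 -0.8 -0.2] w 0.0849 j [ 0.41  0.31 -0.06  1.2  -0.    0.85] t 1.6
```

>>> step_arm:
  commands:
    - [5, 50, -1, 0, 0, -0.44, 85]
    - [5, 50, -1, 0, 0, -0.44, 85]
    - [5, 50, -1, 0, 0, -0.44, 85]
    - [5, 50, -1, 0, 0, -0.44, 85]

```text
t: 2.0
tcp_pos: [0.5255, 0.2684, 0.2345]
ee_rot: [[-1.0, 0.006, -0.002], [0.006, 1.0, -0.001], [0.002, -0.001, -1.0]]
force: [-0.4, 0.3, 0.4]
width: 0.085
finger_force: 0.0
```

```bash
cat >> h.py <<'E'
def wrist(f):
    o=get_obs(); s=snapshot('wrist'); s['o']=o; cv2.imwrite(f'pics/{f}.png',s['color']); np.save(f'pics/{f}.npy',s,allow_pickle=True)
    return s,wpts(s)
def wpts(s):
    o=s['o']; z=s['z_map'];h,w=z.shape; f=h/2/np.tan(np.radians(s['fov_y'])/2)
    v,u=np.mgrid[:h,:w]; du,dv=u-s['cx'],v-s['cy']; r=np.hypot(du,dv)+1e-9; t=np.tan(np.minimum(r/f,1.5))*z
    P=np.stack([du/r*t,-dv/r*t,-z],-1); T=np.array(s['T_tool_cam'])
    P=P@T[:3,:3].T+T[:3,3]; W=P@o['ee_rot'].T+o['tcp_pos']; W[z==0]=np.nan
    return W
E
python3 - <<'E'
from h import *
delta([.526,.27,.235],DOWN)
s,W=wrist('w1')
b=s['color'].astype(int)
ok=np.isfinite(W[...,0])
d=np.hypot(W[...,0]-.591,W[...,1]-.27)
blue=ok&(b[...,0]>b[...,2]+25)
h=ok&~blue&(d>.055)&(d<.124)&(W[...,2]>.125)&(W[...,2]<.15)&(abs(W[...,1]-.27)<.03)
p=W[h]; print(len(p),p.mean(0),p.min(0),p.max(0)); v=np.linalg.svd(p[:,:2]-p[:,:2].mean(0),full_matrices=False)[2][0]; print(v)
r=ok&blue&(W[...,2]>.138)&(W[...,2]<.155); q=W[r]; 
if len(q): print('rim',len(q),q.min(0),q.max(0),np.percentile(q[:,2],[10,50,90]))
E
```

```text
delta [-0.4  1.7 -0.5] [-0.0009 -0.0015 -0.0062] tcp [0.5255 0.2684 0.2345] F [-0.4  0.3  0.4] w 0.085 j [ 0.47  0.37  0.04  1.24 -0.    0.48] t 2.0
2016 [0.50059987 0.27083169 0.1347147 ] [0.46703419 0.26386228 0.13113324] [0.53630736 0.27783219 0.13739428]
[ 0.9999227  -0.01243339]
rim 2032 [0.5445073  0.22542046 0.1380307 ] [0.63417557 0.31462994 0.14720019] [0.1396603  0.14443372 0.14561993]
```

View pics/w1.png

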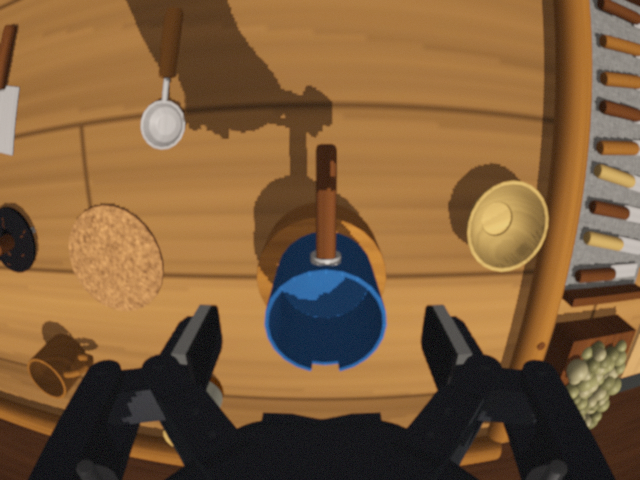

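The wrist view shows the handle at (326,205), the pot mouth at (326,315) with its notch facing away from the handle at (326,365), and the mat at (115,257).

>>> step_arm:
  commands:
    - [2, 2, 45, 0, 0, 0.002, 85]
    - [2, 2, 90, 0, 0, 0.002, 85]
    - [2, 2, 120, 0, 0, 0.002, 85]
    - [2, 2, 127, 0, 0, 0.002, 85]
    - [2, 2, 127, 0, 0, 0.002, 85]

```text
t: 2.55
tcp_pos: [0.5231, 0.2692, 0.1077]
ee_rot: [[-1.0, 0.011, -0.002], [0.011, 1.0, -0.001], [0.002, -0.001, -1.0]]
force: [0.0, 0.0, 0.4]
width: 0.0851
finger_force: 0.0
```

>>> step_arm:
  commands:
    - [0, 0, 0, 0, 0, 0, 0]
    - [0, 0, 0, 0, 0, 0, 0]
    - [0, 0, 0, 0, 0, 0, 0]
    - [0, 0, 0, 0, 0, 0, 0]
    - [0, 0, 0, 0, 0, 0, 0]

```text
t: 3.05
tcp_pos: [0.5242, 0.2704, 0.1091]
ee_rot: [[-1.0, 0.009, 0.001], [0.009, 1.0, 0.001], [-0.001, 0.001, -1.0]]
force: [-3.0, 4.0, 2.9]
width: 0.0127
finger_force: 61.4
```

```bash
python3 - <<'E'
from h import *
delta([.524,.2705,.107],DOWN)
s=load('w1');W=wpts(s)
v,u=np.mgrid[:480,:640]
c=s['color'];hsv=cv2.cvtColor(c,cv2.COLOR_BGR2HSV);print(hsv[257,115],hsv[320,115])
m=np.isfinite(W[...,0])&(np.hypot(u-115,v-257)<75)&(W[...,2]>.003)&(W[...,2]<.012)
p=W[m];print(len(p),p.mean(0),np.percentile(p,[1,99],axis=0))
for f in('scene1','side1'):
    s=load(f);W=pts(s);m=(np.hypot(W[...,0]-.6,W[...,1]-.011)<.09)&(W[...,2]>.0025)&(W[...,2]<.012);p=W[m];print(f,p.mean(0),np.percentile(p,[1,99],axis=0))
E
```

```text
delta [0.2 0.1 2.1] [ 0.0012  0.0008 -0.0087] tcp [0.5242 0.2704 0.1091] F [-3.   4.   2.9] w 0.0127 j [ 0.48  0.44 -0.19  0.93  0.    0.48] t 3.05
[ 15 140 188] [ 16 150 194]
7620 [0.59575621 0.01697635 0.00606043] [[ 0.53288897 -0.05141822  0.00401387]
 [ 0.66277754  0.07918971  0.0078234 ]]
scene1 [0.60278345 0.01242664 0.00651593] [[ 0.52363352 -0.06727942  0.0026052 ]
 [ 0.67763263  0.09222773  0.01138207]]
side1 [0.59716192 0.00701797 0.00715935] [[ 0.51779141 -0.06916541  0.00257519]
 [ 0.67987433  0.0915107   0.01122839]]
```

>>> step_arm:
  commands:
    - [0, 0, -8, 0, 0, 0, 0]
    - [0, 0, -20, 0, 0, 0, 0]
    - [0, 0, -35, 0, 0, 0, 0]
    - [0, 0, -47, 0, 0, 0, 0]
    - [0, 0, -50, 0, 0, 0, 0]

```text
t: 3.55
tcp_pos: [0.525, 0.2705, 0.1606]
ee_rot: [[-1.0, 0.009, 0.003], [0.009, 1.0, 0.001], [-0.003, 0.002, -1.0]]
force: [0.9, -0.1, -2.5]
width: 0.0131
finger_force: 60.2
```

```bash
python3 - <<'E'
from h import *
delta([.534,.0115,.157],DOWN)
s=save('side','s2')
E
```

```text
delta [ -11.3 -258.9    3.2] [ 0.0015  0.0029 -0.0088] tcp [0.525  0.2705 0.1606] F [ 0.9 -0.1 -2.5] w 0.0131 j [ 0.48  0.41 -0.11  1.05  0.    0.48] t 3.55
```

View pics/s2.png

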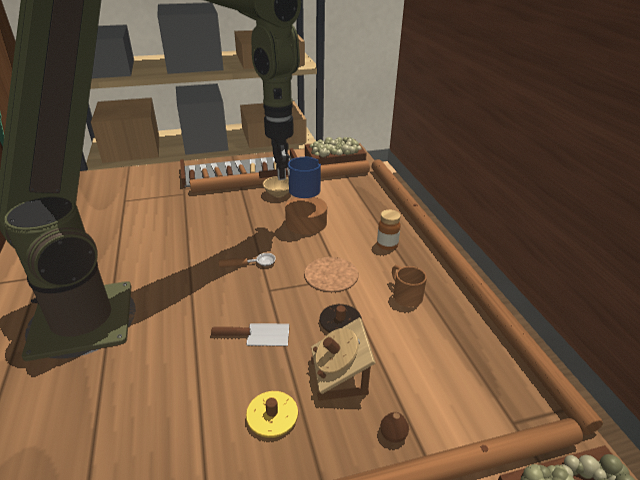

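The pot at (305,177) is lifted clear of the log and is level.

>>> step_arm:
  commands:
    - [-2, -20, 0, 0, 0, 0, 0]
    - [-4, -55, 0, 0, 0, 0, 0]
    - [-6, -95, 0, 0, 0, 0, 0]
    - [-8, -135, 0, 0, 0, 0, 0]
    - [-9, -175, 0, 0, 0, 0, 0]

```text
t: 4.1
tcp_pos: [0.5308, 0.0934, 0.1579]
ee_rot: [[-1.0, 0.008, -0.001], [0.008, 1.0, -0.0], [0.001, -0.0, -1.0]]
force: [0.2, -0.2, -2.7]
width: 0.0127
finger_force: 60.2
```

>>> step_arm:
  commands:
    - [-1, -35, 5, 0, 0, 0, 0]
    - [-2, -60, 15, 0, 0, 0, 0]
    - [-2, -78, 25, 0, 0, 0, 0]
    - [-2, -84, 32, 0, 0, 0, 0]
    - [-2, -84, 32, 0, 0, 0, 0]

```text
t: 4.6
tcp_pos: [0.5313, 0.0104, 0.1251]
ee_rot: [[-1.0, 0.01, -0.003], [0.01, 1.0, 0.0], [0.003, 0.0, -1.0]]
force: [-0.2, -0.3, -3.5]
width: 0.013
finger_force: 60.1
```

```bash
python3 - <<'E'
from h import *
delta([.534,.0115,.055],DOWN)
for n in('scene','side'):
    s=save(n,n+'3');W=pts(s);b=s['color'].astype(int)
    m=np.isfinite(W[...,0])&(b[...,0]>b[...,2]+25)&(b[...,0]>b[...,1]+15)&(np.hypot(W[...,0]-.6,W[...,1]-.01)<.12)
    p=W[m];print(len(p),np.percentile(p,[1,99],axis=0),np.percentile(p,[1,99],axis=0).mean(0))
E
```

```text
delta [-2.9  1.1 70.1] [ 0.0002 -0.0031 -0.0102] tcp [0.5313 0.0104 0.1251] F [-0.2 -0.3 -3.5] w 0.013 j [ 0.02  0.34 -0.31  0.92  0.    0.03] t 4.6
468 [[ 0.55357327 -0.03275283  0.0766697 ]
 [ 0.64381271  0.05387387  0.1644653 ]] [0.59869299 0.01056052 0.1205675 ]
978 [[ 0.55258289 -0.03647081  0.07966829]
 [ 0.63838356  0.05553945  0.16389538]] [0.59548323 0.00953432 0.12178183]
```

>>> step_arm:
  commands:
    - [-2, 1, 20, 0, 0, 0, 0]
    - [-2, 1, 40, 0, 0, 0, 0]
    - [-2, 1, 56, 0, 0, 0, 0]
    - [-2, 1, 64, 0, 0, 0, 0]
    - [-2, 1, 66, 0, 0, 0, 0]

```text
t: 5.2
tcp_pos: [0.5343, 0.0128, 0.0599]
ee_rot: [[-1.0, 0.007, -0.001], [0.007, 1.0, 0.0], [0.001, 0.0, -1.0]]
force: [0.0, -0.7, -2.7]
width: 0.0131
finger_force: 60.1
```

>>> step_arm:
  commands:
    - [0, 0, 1, 0, 0, 0, 0]
    - [0, 0, 2, 0, 0, 0, 0]
    - [0, 0, 2, 0, 0, 0, 0]

```text
t: 5.5
tcp_pos: [0.5353, 0.0119, 0.0591]
ee_rot: [[-1.0, 0.009, 0.001], [0.009, 1.0, 0.0], [-0.001, 0.0, -1.0]]
force: [-0.3, -0.5, -2.6]
width: 0.013
finger_force: 60.1
```

>>> step_arm:
  commands:
    - [0, 0, 1, 0, 0, 0, 0]
    - [0, 0, 2, 0, 0, 0, 0]
    - [0, 0, 2, 0, 0, 0, 0]

```text
t: 5.8
tcp_pos: [0.5346, 0.0118, 0.0564]
ee_rot: [[-1.0, 0.009, -0.0], [0.009, 1.0, -0.0], [0.0, -0.0, -1.0]]
force: [-0.2, 0.9, -3.2]
width: 0.0132
finger_force: 60.1
```

>>> step_arm:
  commands:
    - [0, 0, 1, 0, 0, 0, 0]
    - [0, 0, 1, 0, 0, 0, 0]
    - [0, 0, 1, 0, 0, 0, 0]

```text
t: 6.1
tcp_pos: [0.5347, 0.0118, 0.0555]
ee_rot: [[-1.0, 0.009, 0.0], [0.009, 1.0, -0.0], [-0.0, -0.0, -1.0]]
force: [-0.6, -0.4, -0.9]
width: 0.0127
finger_force: 60.2
```

>>> step_arm:
  commands:
    - [0, 0, 1, 0, 0, 0, 0]
    - [0, 0, 1, 0, 0, 0, 0]

```text
t: 6.3
tcp_pos: [0.5347, 0.0118, 0.0552]
ee_rot: [[-1.0, 0.009, 0.0], [0.009, 1.0, -0.0], [-0.0, -0.0, -1.0]]
force: [-2.3, 0.2, 5.7]
width: 0.0126
finger_force: 61.0
```

>>> step_arm:
  commands:
    - [0, 0, 0, 0, 0, 0, 20]
    - [0, 0, 0, 0, 0, 0, 40]
    - [0, 0, 0, 0, 0, 0, 60]
    - [0, 0, 0, 0, 0, 0, 60]

```text
t: 6.7
tcp_pos: [0.5348, 0.0119, 0.0544]
ee_rot: [[-1.0, 0.009, 0.0], [0.009, 1.0, -0.0], [-0.0, 0.0, -1.0]]
force: [1.1, 0.1, 0.3]
width: 0.0597
finger_force: 0.0
```

>>> step_arm:
  commands:
    - [0, 0, -40, 0, 0, 0, 60]
    - [0, 0, -90, 0, 0, 0, 60]
    - [0, 0, -140, 0, 0, 0, 60]
    - [0, 0, -180, 0, 0, 0, 60]
    - [0, 0, -180, 0, 0, 0, 60]

```text
t: 7.2
tcp_pos: [0.5386, 0.0119, 0.2409]
ee_rot: [[-1.0, 0.009, 0.012], [0.009, 1.0, 0.0], [-0.012, 0.0, -1.0]]
force: [0.7, 0.0, -0.5]
width: 0.06
finger_force: 0.0
```

```bash
python3 - <<'E'
from h import *
# lid: plane fit & pose from fixed cams
sides=[]
for n,box,kn in(('scene1',(255,310,180,250),0),('side1',(315,405,300,380),0)):
    s=load(n);W=pts(s);R=W[box[0]:box[1],box[2]:box[3]].reshape(-1,3);C=s['color'][box[0]:box[1],box[2]:box[3]].reshape(-1,3).astype(int)
    k=np.isfinite(R[:,0])&(R[:,2]>.035);R=R[k];C=C[k]
    rng=np.random.default_rng(0);best=(0,)
    for i in range(1500):
        a=R[rng.choice(len(R),3,replace=False)];nn=np.cross(a[1]-a[0],a[2]-a[0]);l=np.linalg.norm(nn)
        if l<1e-6: continue
        nn/=l; nn*=np.sign(nn[2]); 
        if not .72<nn[2]<.9: continue
        d=(R-a[0])@nn; c=(abs(d)<.0015).sum()
        if c>best[0]: best=(c,nn,a[0])
    c,nn,a=best; d=(R-a)@nn; I=abs(d)<.002; cen=R[I].mean(0); nn=np.linalg.svd(R[I]-cen,full_matrices=False)[2][2]; nn*=np.sign(nn[2])
    d=(R-cen)@nn
    print(n,len(R),c,'n',nn,'ang',np.degrees(np.arccos(nn[2])),'az',np.degrees(np.arctan2(nn[1],nn[0])),'cen',cen,'hist',np.histogram(d,np.arange(-.03,.045,.004)))
E
```

```text
scene1 1381 438 n [-0.56804771  0.06286767  0.82059092] ang 34.856009384975636 az 173.6845931959015 cen [ 0.54693408 -0.30883069  0.08719718] hist (array([  7,   7,  13,   2,   2,  47,  89, 484,  31,  14, 113, 425,  13,
        12,  16,  11,  13,  18]), array([-0.03 , -0.026, -0.022, -0.018, -0.014, -0.01 , -0.006, -0.002,
        0.002,  0.006,  0.01 ,  0.014,  0.018,  0.022,  0.026,  0.03 ,
        0.034,  0.038,  0.042]))
side1 3014 992 n [-0.56996411  0.0606269   0.81942986] ang 34.9722387279586 az 173.92829709337354 cen [ 0.5135216  -0.31158824  0.08434445] hist (array([   0,   48,  109,  991,  241,   15,  116, 1137,   71,   20,   15,
         20,   18,   20,   46,   31,    0,    0]), array([-0.03 , -0.026, -0.022, -0.018, -0.014, -0.01 , -0.006, -0.002,
        0.002,  0.006,  0.01 ,  0.014,  0.018,  0.022,  0.026,  0.03 ,
        0.034,  0.038,  0.042]))
```

```bash
cat > lid.py <<'E'
from h import *
from scipy.optimize import least_squares
n=np.array([-.569,.0615,.82]);n/=np.linalg.norm(n)
ux=np.array([-n[0],-n[1],0]);ux-=n*(ux@n);ux/=np.linalg.norm(ux);uy=np.cross(n,ux)
o0=np.array([.5135,-.3116,.0843])
def fit(R,tag):
    d=(R-o0)@n; 
    rel=R-o0; q=np.stack([rel@ux,rel@uy,d],1); q=q[(abs(q[:,0])<.08)&(abs(q[:,1])<.08)]
    top=q[abs(q[:,2])<.003]; kn=q[(q[:,2]>.008)&(q[:,2]<.04)]; kt=q[(q[:,2]>.027)&(q[:,2]<.034)]
    pr=lambda a:np.round(np.percentile(a,[2,50,98],axis=0),4).tolist()
    print(tag,'disc',len(top),pr(top),'knob',len(kn),pr(kn),'ktop',len(kt),kt.mean(0) if len(kt) else 0)
    c=np.percentile(top[:,:2],[1,99],axis=0).mean(0); 
    # hull circle
    h=cv2.convexHull((top[:,:2]*1e5).astype(np.float32).reshape(-1,1,2)); (cx,cy),r=cv2.minEnclosingCircle((top[:,:2]*1e5).astype(np.float32)); print(' enc',cx/1e5,cy/1e5,r/1e5)
E
python3 - <<'E'
from lid import *
for f in('scene1','side1'):
    R=pts(load(f)).reshape(-1,3);R=R[np.isfinite(R[:,0])&(abs(R-o0).max(1)<.1)];fit(R,f)
print(ux,uy,n)
# hover: disc center + 0.12 along n
for xd in(uy,-uy,ux,-ux): delta(o0+n*.15,Rz(xd,-n))
E
```

```text
scene1 disc 467 [[-0.043, -0.0342, -0.0028], [0.0078, 0.0086, -0.0012], [0.0462, 0.0511, 0.0006]] knob 92 [[-0.0079, -0.002, 0.009], [0.0065, 0.0081, 0.0224], [0.0133, 0.0184, 0.0292]] ktop 25 [0.00104987 0.00863414 0.02833739]
 enc -0.003471484375 0.007970020141601563 0.053637509765625
side1 disc 1255 [[-0.0454, -0.0404, -0.0025], [0.0038, -0.0032, 0.0], [0.0436, 0.0477, 0.0024]] knob 157 [[-0.0094, -0.006, 0.0093], [0.0013, -0.0008, 0.0257], [0.01, 0.0136, 0.0314]] ktop 75 [-0.00036043  0.00435589  0.02965184]
 enc -0.005706275634765625 0.00499272216796875 0.05365216796875
[ 0.81527498 -0.08811847  0.57233018] [ 1.07458504e-01  9.94209570e-01 -6.93889390e-18] [-0.56901615  0.06150175  0.82002327]
delta [ 108.1 -315.3   32.1] [-0.4489 -0.4982  1.6142] tcp [0.5386 0.0119 0.2409] F [ 0.7  0.  -0.5] w 0.06 j [ 0.02  0.27 -0.1   1.19  0.    0.03] t 7.2
delta [ 108.1 -315.3   32.1] [ 0.4853 -0.4373 -1.425 ] tcp [0.5386 0.0119 0.2409] F [ 0.7  0.  -0.5] w 0.06 j [ 0.02  0.27 -0.1   1.19  0.    0.03] t 7.2
delta [ 108.1 -315.3   32.1] [ 0.8964  0.0467 -2.9124] tcp [0.5386 0.0119 0.2409] F [ 0.7  0.  -0.5] w 0.06 j [ 0.02  0.27 -0.1   1.19  0.    0.03] t 7.2
delta [ 108.1 -315.3   32.1] [ 0.0311 -0.5967  0.0954] tcp [0.5386 0.0119 0.2409] F [ 0.7  0.  -0.5] w 0.06 j [ 0.02  0.27 -0.1   1.19  0.    0.03] t 7.2
```

>>> step_arm:
  commands:
    - [108, -315, 32, 0.031, -0.597, 0.095, 60]
    - [108, -315, 32, 0.031, -0.597, 0.095, 60]
    - [108, -315, 32, 0.031, -0.597, 0.095, 60]
    - [108, -315, 32, 0.031, -0.597, 0.095, 60]
    - [108, -315, 32, 0.031, -0.597, 0.095, 60]

```text
t: 7.7
tcp_pos: [0.4378, -0.2149, 0.1977]
ee_rot: [[-0.83, 0.108, 0.547], [0.095, 0.994, -0.052], [-0.549, 0.008, -0.836]]
force: [-0.9, 2.7, -2.8]
width: 0.0602
finger_force: 0.0
```

```bash
python3 - <<'E'
from lid import *
delta(o0+n*.15+.006*uy,Rz(-ux,-n))
E
```

```text
delta [ -5.5 -81.9  -8.6] [ 0.0067 -0.0277 -0.0049] tcp [ 0.4378 -0.2149  0.1977] F [-0.9  2.7 -2.8] w 0.0602 j [-0.65 -0.1  -0.83  0.33  0.29 -0.46] t 7.7
```

>>> step_arm:
  commands:
    - [-5, -82, -9, 0.007, -0.028, -0.005, 60]
    - [-5, -82, -9, 0.007, -0.028, -0.005, 60]
    - [-5, -82, -9, 0.007, -0.028, -0.005, 60]
    - [-5, -82, -9, 0.007, -0.028, -0.005, 60]

```text
t: 8.1
tcp_pos: [0.4415, -0.3047, 0.2201]
ee_rot: [[-0.807, 0.109, 0.58], [0.083, 0.994, -0.071], [-0.585, -0.009, -0.811]]
force: [0.0, -0.4, 0.1]
width: 0.0605
finger_force: 0.0
```

```bash
python3 - <<'E'
from lid import *
delta(o0+n*.15+.006*uy,Rz(-ux,-n))
s,W=wrist('w2')
R=W.reshape(-1,3);R=R[np.isfinite(R[:,0])&(abs(R-o0).max(1)<.1)]
fit(R,'w')
E
```

```text
delta [18.4  6.9  2.4] [-0.0081  0.0151  0.004 ] tcp [ 0.4415 -0.3047  0.2201] F [ 0.  -0.4  0.1] w 0.0605 j [-0.83 -0.02 -0.71  0.38  0.39 -0.63] t 8.1
w disc 9514 [[-0.0463, -0.0376, -0.0028], [-0.006, 0.0047, -0.0015], [0.0408, 0.0477, 0.0]] knob 749 [[-0.0119, -0.0051, 0.0103], [-0.0036, 0.005, 0.0282], [0.0071, 0.0145, 0.0297]] ktop 600 [-0.00197444  0.00509176  0.02840402]
 enc -0.007311624755859375 0.005600029907226562 0.05346732421875
```

View pics/w2.png

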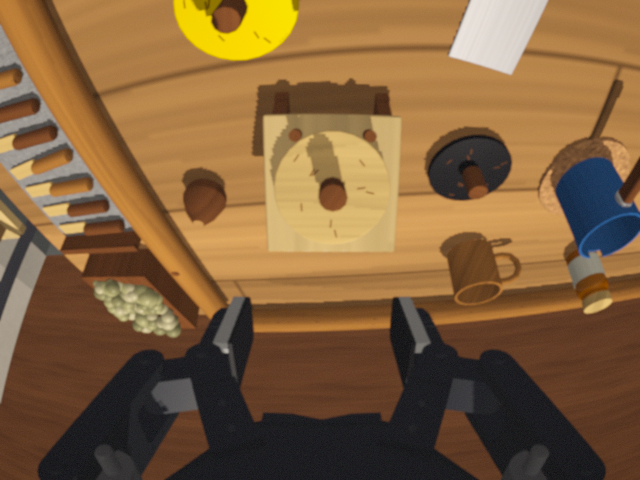

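The wrist view shows the knob at (333,193) centred on the birch disc, with the pegs at (295,134) and (369,134). The silver spots seen earlier at the disc's edge may be the tab, so I'll compute their bearing.

```bash
python3 - <<'E'
from lid import *
c=o0-.0025*ux+.005*uy
for f,(u,v) in(('scene1',(218,292)),('side1',(359,342))):
    s=load(f);W=pts(s)
    C=s['color'][v-4:v+5,u-5:u+6].astype(int); sc=C[...,0]-C[...,2]; i=np.argwhere(sc>np.sort(sc.ravel())[-6])
    for a,b in i:
        r=W[v-4+a,u-5+b]-c; print(f,v-4+a,u-5+b,C[a,b],'ux,uy,n',np.round([r@ux,r@uy,r@n],4),'ang from ux',np.round(np.degrees(np.arctan2(r@uy,r@ux)),1))
t,w=delta(c+n*.045,Rz(-ux,-n)); delta(c+n*.0035,Rz(-ux,-n))
E
```

```text
scene1 291 219 [143 159 174] ux,uy,n [ 0.0517  0.005  -0.0084] ang from ux 5.5
scene1 292 217 [166 180 191] ux,uy,n [ 0.0478 -0.0003 -0.0109] ang from ux -0.4
scene1 292 218 [166 177 186] ux,uy,n [ 0.0472  0.0018 -0.0123] ang from ux 2.2
scene1 293 217 [154 167 178] ux,uy,n [ 0.0471 -0.0013 -0.0138] ang from ux -1.5
scene1 293 218 [151 163 175] ux,uy,n [ 0.0504  0.001  -0.0131] ang from ux 1.1
side1 339 358 [157 172 182] ux,uy,n [ 0.0492 -0.0008 -0.0071] ang from ux -0.9
side1 340 358 [154 172 186] ux,uy,n [ 0.0492 -0.0045 -0.0055] ang from ux -5.2
side1 341 359 [147 159 169] ux,uy,n [ 0.0492 -0.0045 -0.0093] ang from ux -5.2
side1 342 359 [123 123 123] ux,uy,n [ 0.047  -0.0028 -0.0135] ang from ux -3.4
side1 343 359 [ 83  97 109] ux,uy,n [ 0.0462 -0.0044 -0.0142] ang from ux -5.4
delta [ 22.2   5.5 107.3] [-0.0068  0.0146  0.0051] tcp [ 0.4415 -0.3035  0.2199] F [-0.4  0.9 -0.8] w 0.0596 j [-0.83 -0.02 -0.72  0.38  0.39 -0.63] t 8.15
delta [ 22.8   5.8 148.8] [-0.0068  0.0146  0.0051] tcp [ 0.4415 -0.3035  0.2199] F [-0.4  0.9 -0.8] w 0.0596 j [-0.83 -0.02 -0.72  0.38  0.39 -0.63] t 8.15
```

The silver spot is the tab. It lies straight uphill, along the tool's −x in this grasp.

>>> step_arm:
  commands:
    - [22, 5, 0, -0.007, 0.015, 0.005, 60]
    - [22, 5, 40, -0.007, 0.015, 0.005, 60]
    - [22, 5, 75, -0.007, 0.015, 0.005, 60]
    - [22, 5, 95, -0.007, 0.015, 0.005, 60]
    - [22, 5, 95, -0.007, 0.015, 0.005, 60]

```text
t: 8.65
tcp_pos: [0.4799, -0.3007, 0.1277]
ee_rot: [[-0.818, 0.103, 0.567], [0.086, 0.995, -0.057], [-0.569, 0.002, -0.822]]
force: [-1.2, -0.5, 0.4]
width: 0.06
finger_force: 0.0
```

```bash
python3 - <<'E'
from lid import *
c=o0-.0025*ux+.005*uy
delta(c+n*.004,Rz(-ux,-n))
E
```

```text
delta [-1.2 -2.5 51.4] [ 0.0042 -0.0035  0.0026] tcp [ 0.4799 -0.3007  0.1277] F [-1.2 -0.5  0.4] w 0.06 j [-0.76  0.15 -0.82  0.11  0.36 -0.56] t 8.65
```

>>> step_arm:
  commands:
    - [-1, -2, 15, 0.004, -0.003, 0.002, 60]
    - [-1, -2, 30, 0.004, -0.003, 0.002, 60]
    - [-1, -2, 42, 0.004, -0.003, 0.002, 60]
    - [-1, -2, 49, 0.004, -0.003, 0.002, 60]
    - [-1, -2, 49, 0.004, -0.003, 0.002, 60]

```text
t: 9.15
tcp_pos: [0.5087, -0.3084, 0.0913]
ee_rot: [[-0.813, 0.11, 0.572], [0.088, 0.994, -0.066], [-0.575, -0.003, -0.818]]
force: [-0.0, -0.3, 0.3]
width: 0.06
finger_force: 0.0
```

```bash
python3 - <<'E'
from lid import *
c=o0-.0025*ux+.005*uy
delta(c+n*.004,Rz(-ux,-n))
E
```

```text
delta [2.3 2.3 4.7] [-0.0039  0.0036  0.0002] tcp [ 0.5087 -0.3084  0.0913] F [-0.  -0.3  0.3] w 0.06 j [-0.72  0.24 -0.83 -0.03  0.34 -0.52] t 9.15
```

>>> step_arm:
  commands:
    - [2, 2, 3, -0.004, 0.004, 0, 60]
    - [2, 2, 3, -0.004, 0.004, 0, 60]
    - [2, 2, 3, -0.004, 0.004, 0, 30]

```text
t: 9.45
tcp_pos: [0.5089, -0.3074, 0.0882]
ee_rot: [[-0.815, 0.109, 0.569], [0.089, 0.994, -0.063], [-0.573, -0.001, -0.82]]
force: [-1.1, -0.4, 0.0]
width: 0.0465
finger_force: 0.0
```

>>> step_arm:
  commands:
    - [0, 0, 0, 0, 0, 0, 30]
    - [0, 0, 0, 0, 0, 0, 0]
    - [0, 0, 0, 0, 0, 0, 0]
    - [0, 0, 0, 0, 0, 0, 0]
    - [0, 0, 0, 0, 0, 0, 0]

```text
t: 9.95
tcp_pos: [0.5093, -0.3068, 0.0885]
ee_rot: [[-0.814, 0.108, 0.57], [0.088, 0.994, -0.061], [-0.574, 0.001, -0.819]]
force: [-2.3, 2.8, 5.0]
width: 0.02
finger_force: 58.4
```

```bash
python3 - <<'E'
from lid import *
c=o0-.0025*ux+.005*uy
delta(c+n*.004,Rz(-ux,-n))
E
```

```text
delta [1.1 0.7 2.1] [ 0.0005  0.0017 -0.0005] tcp [ 0.5093 -0.3068  0.0885] F [-2.3  2.8  5. ] w 0.02 j [-0.72  0.25 -0.83 -0.03  0.34 -0.52] t 9.95
```

>>> step_arm:
  commands:
    - [0, 0, -8, 0, 0, 0, 0]
    - [0, 0, -20, 0, 0, 0, 0]
    - [0, 0, -40, 0, 0, 0, 0]
    - [0, 0, -65, 0, 0, 0, 0]
    - [0, 0, -85, 0, 0, 0, 0]

```text
t: 10.45
tcp_pos: [0.4591, -0.3018, 0.1579]
ee_rot: [[-0.816, 0.109, 0.568], [0.09, 0.994, -0.063], [-0.571, -0.001, -0.821]]
force: [0.8, -1.1, -0.7]
width: 0.02
finger_force: 58.9
```

```bash
python3 - <<'E'
from h import *
# precise pot pose now, both cams
for n in('scene','side'):
    s=save(n,n+'4');W=pts(s);b=s['color'].astype(int)
    m=np.isfinite(W[...,0])&(b[...,0]>b[...,2]+25)&(b[...,0]>b[...,1]+15)&(np.hypot(W[...,0]-.6,W[...,1]-.01)<.09)
    p=W[m];r=np.percentile(p,[1,99],axis=0);print(n,len(p),r.tolist(),r.mean(0))
delta([.598,.012,.23],DOWN)
E
```

```text
scene 311 [[0.5577521546399321, -0.03073198539421863, 0.006065605823402409], [0.6468702004644894, 0.05565234018769835, 0.09493485032856096]] [0.60231118 0.01246018 0.05050023]
side 614 [[0.5551332768129307, -0.03487865077133293, 0.009616380481714324], [0.6422684118863374, 0.05551017975176794, 0.09481497395561563]] [0.59870084 0.01031576 0.05221568]
delta [-1.248e+02  3.281e+02  3.000e-01] [-0.0366  0.6105 -0.1064] tcp [ 0.4599 -0.303   0.1596] F [ 0.6 -0.3 -2.4] w 0.0197 j [-0.79  0.07 -0.79  0.2   0.37 -0.59] t 10.55
```

View pics/side4.png

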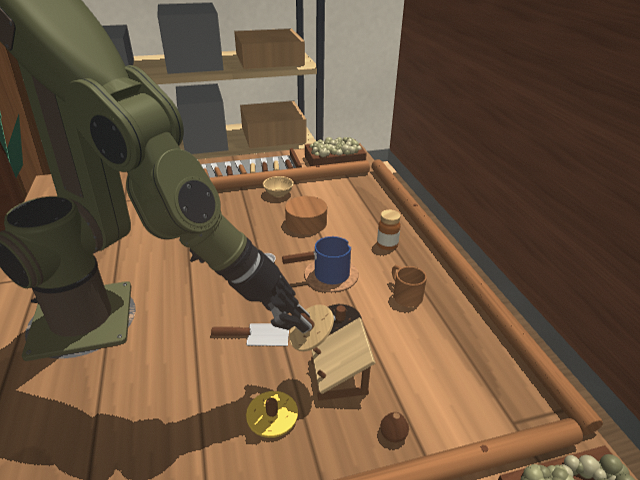

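The lid is held cleanly at (312,327), and the pot stands on the mat at (332,260).

```bash
python3 - <<'E'
from h import *
delta([.45,-.15,.25],DOWN)
delta([.46,-.26,.23],DOWN)
E
```

```text
delta [-30.2 150.7 -89.8] [-0.0366  0.6105 -0.1064] tcp [ 0.4599 -0.303   0.1596] F [ 0.6 -0.3 -2.4] w 0.0197 j [-0.79  0.07 -0.79  0.2   0.37 -0.59] t 10.55
delta [-36.7  42.6 -60.4] [-0.0366  0.6105 -0.1064] tcp [ 0.4599 -0.303   0.1596] F [ 0.6 -0.3 -2.4] w 0.0197 j [-0.79  0.07 -0.79  0.2   0.37 -0.59] t 10.55
```

>>> step_arm:
  commands:
    - [-18, 20, -30, -0.008, 0.12, -0.02, 0]
    - [-37, 43, -60, -0.015, 0.25, -0.04, 0]
    - [-33, 80, -75, -0.022, 0.37, -0.06, 0]
    - [-30, 115, -90, -0.03, 0.49, -0.085, 0]
    - [-30, 151, -90, -0.037, 0.61, -0.106, 0]

```text
t: 11.05
tcp_pos: [0.4513, -0.1484, 0.2514]
ee_rot: [[-1.0, -0.002, -0.001], [-0.002, 1.0, -0.0], [0.001, -0.0, -1.0]]
force: [2.3, -0.2, -1.7]
width: 0.02
finger_force: 59.1
```

```bash
python3 - <<'E'
from h import *
delta([.599,.012,.23],DOWN)
E
```

```text
delta [-148.1  160.    21.3] [-0.     -0.0006  0.0023] tcp [ 0.4513 -0.1484  0.2514] F [ 2.3 -0.2 -1.7] w 0.02 j [-0.32  0.17 -0.21  1.2  -0.   -0.32] t 11.05
```

>>> step_arm:
  commands:
    - [-40, 7, 0, 0, 0, 0.002, 0]
    - [-80, 15, 0, 0, 0, 0.002, 0]
    - [-120, 25, 0, 0, 0, 0.002, 0]
    - [-148, 30, 0, 0, 0, 0.002, 0]
    - [-148, 30, 0, 0, 0, 0.002, 0]

```text
t: 11.55
tcp_pos: [0.6022, -0.1178, 0.2457]
ee_rot: [[-1.0, -0.002, -0.0], [-0.002, 1.0, 0.003], [0.0, 0.003, -1.0]]
force: [-1.4, 0.8, -2.2]
width: 0.0198
finger_force: 59.2
```

```bash
python3 - <<'E'
from h import *
from scipy.optimize import least_squares
delta([.599,.012,.23],DOWN)
s,W=wrist('w3')
o=s['o'];b=s['color'].astype(int);ok=np.isfinite(W[...,0])
m=ok&(b[...,0]>b[...,2]+25)&(W[...,2]>.08)&(W[...,2]<.1); p=W[m]
if len(p):
    print('rim',len(p),np.percentile(p,[1,50,99],axis=0).tolist())
    q=least_squares(lambda q:np.hypot(p[:,0]-q[0],p[:,1]-q[1])-.0435,[.599,.012],loss='soft_l1',f_scale=.002).x;print(q)
# lid in tool frame
T=(W-o['tcp_pos'])@o['ee_rot']
l=ok&(abs(T[...,2]-.008)<.02)&(np.hypot(T[...,0],T[...,1])<.07); t=T[l]
if len(t):
    print('lid',len(t),np.percentile(t,[1,50,99],axis=0).round(4).tolist())
    a=t[np.hypot(t[:,0],t[:,1])>.03]; cen=a.mean(0); print('normal',np.linalg.svd(a-cen,full_matrices=False)[2][2])
E
```

```text
delta [  2.9 129.7  16.2] [ 0.0032 -0.0004  0.002 ] tcp [ 0.6022 -0.1178  0.2457] F [-1.4  0.8 -2.2] w 0.0198 j [-0.19  0.41  0.12  1.29  0.   -0.2 ] t 11.55
rim 1713 [[0.5556195412679326, -0.03396244518960827, 0.08017687935925127], [0.5925656420713077, 0.013607606898611402, 0.08939391088483611], [0.6430711248079817, 0.05411312696714046, 0.092450885119541]]
[0.60011999 0.00994299]
lid 21039 [[-0.0441, -0.0454, -0.0105], [0.0158, -0.0007, 0.008], [0.0462, 0.044, 0.0106]]
normal [ 5.27728706e-03 -3.53978203e-04 -9.99986012e-01]
```

View pics/w3.png

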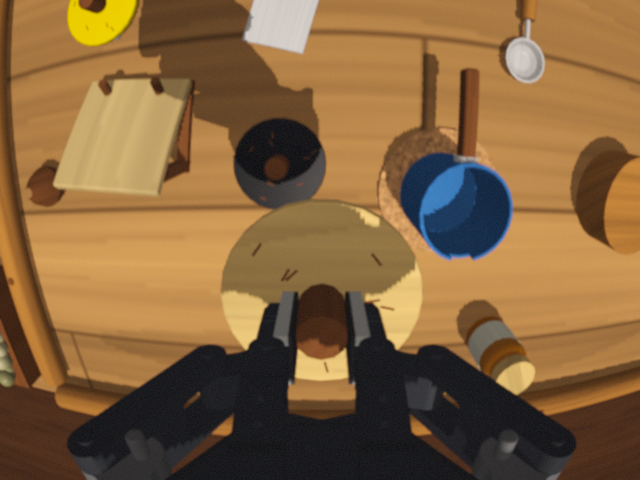

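The wrist view shows the lid held level, with the knob at (322,320). The pot mouth is at (463,212) and its notch at (460,257) faces +x, matching the tab.

>>> step_arm:
  commands:
    - [1, 35, 0, 0.003, 0, 0, 0]
    - [1, 75, 10, 0.003, 0, 0, 0]
    - [2, 110, 30, 0.003, 0, 0, 0]
    - [2, 127, 60, 0.003, 0, 0, 0]
    - [2, 129, 90, 0.003, 0, 0, 0]

```text
t: 12.1
tcp_pos: [0.5952, 0.0124, 0.1579]
ee_rot: [[-1.0, -0.002, -0.001], [-0.002, 1.0, 0.0], [0.001, 0.0, -1.0]]
force: [0.8, -0.7, -2.0]
width: 0.0196
finger_force: 59.4
```

>>> step_arm:
  commands:
    - [0, 0, 15, 0, 0, 0, 0]
    - [0, 0, 15, 0, 0, 0, 0]
    - [0, 0, 15, 0, 0, 0, 0]

```text
t: 12.4
tcp_pos: [0.5955, 0.01, 0.1438]
ee_rot: [[-1.0, 0.001, -0.002], [0.001, 1.0, -0.0], [0.002, -0.0, -1.0]]
force: [0.6, 0.1, -0.8]
width: 0.0202
finger_force: 59.4
```

```bash
python3 - <<'E'
from h import *
delta([.6005,.0112,.106],DOWN)
E
```

```text
delta [-5.1  1.2 37.8] [-0.0002 -0.0017 -0.0009] tcp [0.5955 0.01   0.1438] F [ 0.6  0.1 -0.8] w 0.0202 j [ 0.02  0.43 -0.12  1.02 -0.    0.02] t 12.4
```

>>> step_arm:
  commands:
    - [-5, 1, 5, 0, -0.001, 0, 0]
    - [-5, 1, 15, 0, -0.001, 0, 0]
    - [-5, 1, 22, 0, -0.001, 0, 0]
    - [-5, 1, 24, 0, -0.001, 0, 0]
    - [-5, 1, 24, 0, -0.001, 0, 0]

```text
t: 12.9
tcp_pos: [0.6006, 0.0114, 0.119]
ee_rot: [[-1.0, 0.0, -0.001], [0.0, 1.0, -0.0], [0.001, -0.0, -1.0]]
force: [-0.4, 0.7, -1.7]
width: 0.02
finger_force: 59.4
```

```bash
python3 - <<'E'
from h import *
delta([.6005,.0112,.106],DOWN)
E
```

```text
delta [ 0.  -0.2 13. ] [-0.     -0.0014 -0.0004] tcp [0.6006 0.0114 0.119 ] F [-0.4  0.7 -1.7] w 0.02 j [ 0.02  0.45 -0.15  0.97 -0.    0.02] t 12.9
```

>>> step_arm:
  commands:
    - [0, 0, 1.5, 0, 0, 0, 0]
    - [0, 0, 3, 0, 0, 0, 0]
    - [0, 0, 4, 0, 0, 0, 0]
    - [0, 0, 4, 0, 0, 0, 0]

```text
t: 13.3
tcp_pos: [0.6011, 0.0115, 0.1157]
ee_rot: [[-1.0, 0.0, -0.0], [0.0, 1.0, 0.0], [0.0, 0.0, -1.0]]
force: [-0.6, 0.3, -1.0]
width: 0.0197
finger_force: 59.4
```

>>> step_arm:
  commands:
    - [0, 0, 1, 0, 0, 0, 0]
    - [0, 0, 2, 0, 0, 0, 0]
    - [0, 0, 2, 0, 0, 0, 0]

```text
t: 13.6
tcp_pos: [0.6011, 0.0115, 0.1136]
ee_rot: [[-1.0, 0.0, -0.0], [0.0, 1.0, -0.0], [0.0, -0.0, -1.0]]
force: [-0.4, 0.4, -1.2]
width: 0.0202
finger_force: 59.4
```

>>> step_arm:
  commands:
    - [0, 0, 1, 0, 0, 0, 0]
    - [0, 0, 2, 0, 0, 0, 0]
    - [0, 0, 2, 0, 0, 0, 0]

```text
t: 13.9
tcp_pos: [0.601, 0.0115, 0.1115]
ee_rot: [[-1.0, 0.0, -0.0], [0.0, 1.0, 0.0], [0.0, 0.0, -1.0]]
force: [-0.4, 0.5, -1.2]
width: 0.0196
finger_force: 59.4
```

>>> step_arm:
  commands:
    - [0, 0, 1, 0, 0, 0, 0]
    - [0, 0, 2, 0, 0, 0, 0]
    - [0, 0, 2, 0, 0, 0, 0]

```text
t: 14.2
tcp_pos: [0.601, 0.0115, 0.1095]
ee_rot: [[-1.0, 0.0, -0.0], [0.0, 1.0, -0.0], [0.0, -0.0, -1.0]]
force: [-0.6, 0.6, -1.5]
width: 0.0202
finger_force: 59.4
```

>>> step_arm:
  commands:
    - [0, 0, 1, 0, 0, 0, 0]
    - [0, 0, 2, 0, 0, 0, 0]
    - [0, 0, 2, 0, 0, 0, 0]

```text
t: 14.5
tcp_pos: [0.601, 0.0115, 0.1076]
ee_rot: [[-1.0, 0.0, -0.0], [0.0, 1.0, -0.0], [0.0, -0.0, -1.0]]
force: [0.3, -0.1, -1.2]
width: 0.0199
finger_force: 59.4
```

>>> step_arm:
  commands:
    - [0, 0, 1, 0, 0, 0, 0]
    - [0, 0, 1, 0, 0, 0, 0]
    - [0, 0, 1, 0, 0, 0, 0]

```text
t: 14.8
tcp_pos: [0.6011, 0.0115, 0.1067]
ee_rot: [[-1.0, 0.0, 0.0], [0.0, 1.0, 0.0], [-0.0, 0.0, -1.0]]
force: [0.1, 0.0, -0.9]
width: 0.0196
finger_force: 59.4
```

>>> step_arm:
  commands:
    - [0, 0, 1, 0, 0, 0, 0]
    - [0, 0, 1, 0, 0, 0, 0]
    - [0, 0, 1, 0, 0, 0, 0]

```text
t: 15.1
tcp_pos: [0.6014, 0.0115, 0.1061]
ee_rot: [[-1.0, 0.0, 0.001], [0.0, 1.0, 0.0], [-0.001, 0.0, -1.0]]
force: [-0.5, -0.2, 1.9]
width: 0.0197
finger_force: 59.8
```

>>> step_arm:
  commands:
    - [0, 0, 0.6, 0, 0, 0, 0]
    - [0, 0, 0.6, 0, 0, 0, 0]

```text
t: 15.3
tcp_pos: [0.6014, 0.0115, 0.106]
ee_rot: [[-1.0, 0.0, 0.001], [0.0, 1.0, 0.0], [-0.001, 0.0, -1.0]]
force: [-1.1, 0.3, 5.1]
width: 0.02
finger_force: 60.0
```

>>> step_arm:
  commands:
    - [0, 0, 0, 0, 0, 0, 30]
    - [0, 0, 0, 0, 0, 0, 60]
    - [0, 0, 0, 0, 0, 0, 60]
    - [0, 0, 0, 0, 0, 0, 60]

```text
t: 15.7
tcp_pos: [0.6011, 0.0115, 0.1049]
ee_rot: [[-1.0, 0.0, -0.0], [0.0, 1.0, -0.0], [0.0, -0.0, -1.0]]
force: [0.4, 0.4, -0.4]
width: 0.06
finger_force: 0.0
```

>>> step_arm:
  commands:
    - [0, 0, -20, 0, 0, 0, 60]
    - [0, 0, -60, 0, 0, 0, 60]
    - [0, 0, -100, 0, 0, 0, 60]
    - [0, 0, -140, 0, 0, 0, 60]
    - [0, 0, -140, 0, 0, 0, 60]

```text
t: 16.2
tcp_pos: [0.6046, 0.0115, 0.2515]
ee_rot: [[-1.0, 0.0, 0.012], [0.0, 1.0, 0.0], [-0.012, 0.0, -1.0]]
force: [0.1, -0.2, 1.3]
width: 0.0601
finger_force: 0.0
```

```bash
python3 - <<'E'
from h import *
s,W=wrist('w4'); sd=save('side','side5'); 
for nm,V in(('w',W),('side',pts(sd)),('scene',pts(snapshot('scene')))):
    d=np.hypot(V[...,0]-.6,V[...,1]-.011); m=(d<.044)&(d>.016)&(V[...,2]>.085)&(V[...,2]<.115); p=V[m]
    m2=(d<.06)&(V[...,2]>.085)&(V[...,2]<.115);e=np.percentile(V[m2],[1,99],axis=0)
    c=np.median(p,0);k=abs(p[:,2]-c[2])<.006;p=p[k];A=np.c_[p[:,:2]-c[:2],np.ones(len(p))];g=np.linalg.lstsq(A,p[:,2],rcond=None)[0]
    print(nm,len(p),'top z',g[2],'slopes',g[:2],'centre',e.mean(0))
a=sd['color'][215:300,270:390];cv2.imwrite('pics/c5.png',np.hstack([cv2.resize(a,None,fx=3,fy=3,interpolation=2),cv2.resize(s['color'],(340,255))]))
E
```

```text
w 7209 top z 0.09809200376709452 slopes [-0.00054194 -0.00051514] centre [0.60144953 0.0107021  0.10013462]
side 443 top z 0.10006736722083118 slopes [-0.00497236  0.00219027] centre [0.6001134  0.00851882 0.09869243]
scene 647 top z 0.09889280682697707 slopes [-3.77553584e-05 -7.89895639e-04] centre [0.60413994 0.01278863 0.10137313]
```

View pics/c5.png

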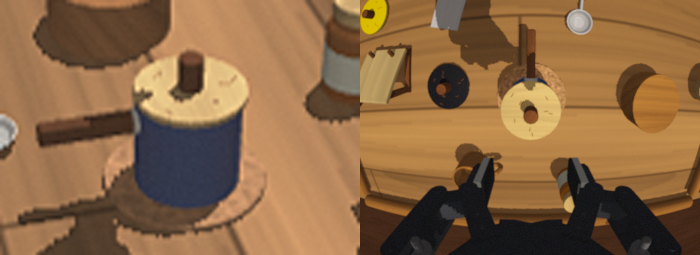

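The lid is level, with its top at z = 0.098 as expected when seated (0.006 + 0.085 + 0.007). The pot is centred on the mat and the gripper is clear.

```bash
python3 -c "
from cell import *
print(close_job())"
```

```text
the job is handed in; nothing more can be done
None
```

The pot stands in the middle of the mat and the lid is on it, seated and level by the camera measurements; I handed the job in at about 16 s, though the hand-in returned no verdict.

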